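Close the parts tin on the jeweller's bench

ROBOT

A 6-joint arm with a two-finger parallel gripper is mounted at the origin on the work surface. World frame = base frame: x ahead of the robot, y to its left, z up, the work surface at z = 0. Lengths are in m, angles in rad, forces in N, time in s.
With the tool pointing down it reaches from about 0.35 to 0.85 m from the base axis. Payload 8.1 kg.
Tool frame: the origin (TCP) lies midway between the tips of the shut fingers; the grasp point (between the pads) lies 19 mm behind it; z points along the fingers, y is the line along which they close (so a half turn about z gives the same grasp; the last joint's range is limited). The gripper opens to 93 mm and grips with 3 to 60 N. Pads are 15 mm wide; open, the fingers measure 128 mm over their backs; the gripper's body (75 mm by 188 mm) begins 65 mm behind the grasp point.
Start: joints at [1.068, 0.13, 1.488, -0, 1.523, -0.085], TCP at [0.243, 0.548, 0.219] pointing down, gripper open.
Joint ranges: [-2.96, 2.96], [-0.89, 2.26], [0.02, 2.5], [-1.34, 4.48], [0, 2.73], [-2.66, 2.66]. Speed limits (rad/s): [2.39, 2.39, 2.79, 3.14, 3.14, 3.14].

INTERFACE

Orientations are given as a unit quaternion [w, x, y, z].
In Python, from plant import robot, optics, ticket gives the robot as it stands.
- The arm moves only by the tool drive_tool, never from a script. Its argument "moves" is text: rows parted by semicolons, each of 6 numbers parted by spaces: the shift along the tool's x, y, z in cm, then the turn, a rotation vector about the tool's x, y, z in degrees. In form: tx ty tz wx wy wz; .... A call has 1 to 20 rows; each row shifts and turns the commanded pose from where the row before left it, along the tool's axes as they then stand; what a row does not reach is not made up. A row lasts 1/10 s, in which the tool goes at most 50 mm and 8.59 degrees, less where a joint would pass 70% of its speed; a pose out of reach is approached as far as the arm can. A call with a gripper value outside its range is refused whole. "fingers" is the opening, from 0 (shut) to 1 (fully open), set as the call begins (left out, the last holds). The fingers move at their own pace and stop on an object; "grip_force" is the grip in N (left out, the last holds). Time passes only in rows, so rows that do not move let the fingers close. It gives the time, the measured TCP pose, the force, the opening and the grip force at its end, in the units of the state.
- robot.get_state(): the state, without advancing time (a new reading comes with each control period).
- optics.grab_frame(name): name is "scene" or "top"; returns a dict with "image" (420x560x3 uint8, red, green, blue), "camera_matrix" (3x3 intrinsics, pixels), "rvec" (rotation vector, rad) and "tvec" (3), from world to camera coordinates, as OpenCV has them. Camera axes: x right, y down, z forward; pixel columns grow to the right and rows downward; lengths in m; the calibration is good to about 2 mm. A picture is of the moment at which its call begins. There is no depth.
- ticket.finish_job(): hands the job in; it is judged then, once.
The state is a dict: "t": time; "joints": joint angles; "joint_vel": joint speeds; "joint_efforts": joint torques, N m; "tool_pos": TCP position; "orientation": TCP orientation; "ft_force": force on the tool from outside, world axes, zero at the start; "wrist_torque": the same for the moment, N m; "opening": finger opening in m; "grip_force": force on a finger pad.
Only numpy, scipy, OpenCV 4.12 (cv2) and the standard library are available. Lean on these libraries where they do the work, as an engineer would, in place of code of your own. Each camera call takes 0.05 s, during which the arm holds its last target. There are 200 camera calls.

TASK

Put the small dish with the centre post into the open tin on the sloping rest, so that it sits flat on the tin's floor, and let go of it. Then fit the tall lid squarely over the tin and press it down firmly until it is fully home against the tin's rim, not left riding on the stiff rubber seal, and leave it there. Do not disturb the bur block, the closed tin or the caliper.

Things in the scene. Friction and masses are not known exactly. Their poses are not given: they have to be found in the camera images.
- rest: Sloping rest fixed to the bench: a dark steel foot 120 x 100 mm, two steel uprights and a wooden plate 92 mm square, 12 mm thick, that slopes down towards the robot at 30 degrees. Origin: centre of the foot's underside, on the bench. The open tin is fixed on the plate.
- tin: Open round aluminium tin fixed on the sloping plate: 60 mm outside, 54 mm inside diameter, 28 mm high, floor 3 mm thick. Origin: centre of its underside, 60 mm above the bench. Its z axis is the tin's axis, out of the mouth, always leaning 30 degrees from vertical, roughly towards the robot; its x axis points up the slope, away from the robot; its y axis is level.
- tin_rim (a point): Centre of the tin's mouth, level with its metal rim: 28 mm from the tin's origin along the tin's axis. Axes as the tin's.
- seal (a joint): Black rubber sealing ring in the tin's mouth, 53 mm inside, 59 mm outside diameter. At 0 it stands 6 mm proud of the rim; the value (m) grows as it is pushed down into the tin: 0.006 is level with the rim. It is stiff: it slides only under about 12 N and stays where it is pushed.
- dish_c (a point): Round open steel dish, 70 g, upright on the bench: 48 mm across, tapering to 38 mm at the foot, 14 mm high, with a steel post of 12 mm diameter on its axis, its top 48 mm above the dish's underside. The point: on the axis, 24 mm above the underside; z is the axis, up. With the dish flat on the tin's floor it is 27 mm from the tin's origin along the tin's axis (post 23 mm out of the rim).
- lid_c (a point): Tall hollow aluminium lid, 80 g, 69 mm high with its knob, mouth down on the bench. Skirt 12 mm high, 70 mm outside, 63 mm inside diameter, goes around the tin; above it the thicker crown, 64 mm outside, 50 mm inside. Point: on the axis, 34.5 mm above the underside; z is the axis, up. Along the tin's axis it is 56.5 mm from the tin's origin riding on the seal, 50.5 mm when home.
- lid_knob (a point): Centre of the dark wooden cylindrical knob on top of the lid, 16 mm diameter, 28 mm high, standing on the lid's flat top. 55 mm above the lid's underside, 14 mm below the knob's flat top. Inside, the step between skirt and crown, 12 mm above the lid's underside, bears on the seal and finally on the tin's rim.
- bur_block: Bystander: dark wooden block 70 x 50 x 30 mm with three rows of thin steel burs standing up to 68 mm high. Origin: centre of its underside.
- closed_tin: Bystander: closed flat aluminium tin, 80 mm diameter, 26 mm high. Origin: centre of its underside.
- caliper: Bystander: digital caliper lying flat, 160 mm long along its x axis, about 80 mm wide over its jaws, 15 mm high. Origin: centre of its underside.
Things that resemble listed ones, but are neither listed nor needed, are in the scene too. Leave any purple look-alike of the part that bears dish_c alone.

How it is judged:
On the way:
1. the dish sits flat on the tin's floor and has been let go (x of dish_c in the frame of tin between -0.006 and 0.006 m and y of dish_c in the frame of tin between -0.006 and 0.006 m and z of dish_c in the frame of tin between 0.022 and 0.0305 m and angle between the z axis of dish_c and the z axis of tin, either way round below 0.12 rad and contact force between the fingers and dish below 0.2 N), for 0.2 s.
At the end, for the whole second after the job is handed in: The dish is inside the tin, flat on its floor (within 3.5 mm of it along the tin's axis, 6 mm of the axis, 7 degrees), and the lid is on the tin, pressed home (within 2 mm of bearing on the rim, 6 mm of the axis, square to it within 3.4 degrees); both at rest (x of dish_c in the frame of tin between -0.006 and 0.006 m and y of dish_c in the frame of tin between -0.006 and 0.006 m and z of dish_c in the frame of tin between 0.022 and 0.0305 m and angle between the z axis of dish_c and the z axis of tin, either way round below 0.12 rad and x of lid_c in the frame of tin between -0.006 and 0.006 m and y of lid_c in the frame of tin between -0.006 and 0.006 m and z of lid_c in the frame of tin between 0.046 and 0.0525 m and angle between the z axis of lid_c and the z axis of tin, either way round below 0.06 rad and linear speed of each of dish, lid below 0.02 m/s); the robot touches nothing.
It fails at once if a bystander (bur block) is moved more than 15 mm (distance of bur_block from where it was at the start of the episode above 0.015 m).
It fails at once if a bystander (closed tin) is moved more than 15 mm (distance of closed_tin from where it was at the start of the episode above 0.015 m).
It fails at once if a bystander (caliper) is moved more than 15 mm (distance of caliper from where it was at the start of the episode above 0.015 m).
It also fails if it takes over 64 s, if anything falls off the work surface, if the arm or the gripper's body presses on something with over 40 N, if the wrist force passes 120 N, or if a joint passes its speed limit or range.

## Working session

There is one attempt and no reset: what is moved stays moved. The work goes in short steps, Python scripts to look and compute and a tool call to move; the robot and the scene stay as the last step left them, time stands still between calls to the robot, and variables do not carry over. Pictures are saved under pics/ and viewed, at most 10 in all, crops included, and the job is handed in when it is done.

Besides the shell and the picture viewer there is one more tool, called after "Request:" by a JSON object that holds its "op" and its "data". drive_tool: Moves the arm, as the interface text tells. Its arguments: {"type":"object","properties":{"moves":{"type":"string"},"fingers":{"type":"number"},"grip_force":{"type":"number"}},"required":["moves"]}

```bash
mkdir -p pics
cat > h.py <<'E'
import numpy as np,cv2,pickle
from plant import robot,optics,ticket
def grab(n,save=None):
    f=optics.grab_frame(n)
    if save:
        cv2.imwrite(f'pics/{save}.png',f['image'][:,:,::-1]); pickle.dump(f,open(f'pics/{save}.pkl','wb'))
    return f
def load(s): return pickle.load(open(f'pics/{s}.pkl','rb'))
def ray(f,u,v):
    R=cv2.Rodrigues(np.array(f['rvec'],float))[0];t=np.array(f['tvec'],float).ravel();K=np.array(f['camera_matrix'])
    return -R.T@t, R.T@np.linalg.solve(K,[u,v,1.])
def onz(f,u,v,z):
    o,d=ray(f,u,v); return o+d*(z-o[2])/d[2]
def proj(f,p):
    return cv2.projectPoints(np.array(p,float).reshape(-1,3),np.array(f['rvec'],float),np.array(f['tvec'],float),np.array(f['camera_matrix']),None)[0].reshape(-1,2)
E
python3 - <<'E'
from h import *
a=grab('scene','s0');b=grab('top','t0')
for f in(a,b):
    o,d=ray(f,280,210);print(o,d,f['camera_matrix'][0])
print(robot.get_state())
E
```

```text
[1.33334445 0.78463905 1.07088649] [-0.46838769 -0.59797765 -0.65060804] [509.43882935   0.         287.88175816]
[ 0.49796862 -0.08683055  1.06302359] [ 0.12681953  0.00492913 -0.99191595] [420.90538767   0.         280.84264178]
{'t': 0.1, 'joints': array([ 1.06761869e+00,  1.31077679e-01,  1.48915525e+00, -8.45840477e-06,
        1.52300317e+00, -8.54157203e-02]), 'joint_vel': array([-4.80816125e-05, -1.22857539e-03, -1.69135656e-03, -1.02158408e-03,
       -3.63403553e-05,  1.12544973e-03]), 'joint_efforts': array([-3.44975097e-04, -5.61342180e+01, -4.93094552e+01,  7.68833980e-02,
        2.91797658e-02, -4.37067104e-05]), 'tool_pos': array([0.24317477, 0.5479568 , 0.21770541]), 'orientation': array([-2.34311967e-04,  2.07365043e-01,  9.78263290e-01, -7.87619345e-04]), 'ft_force': array([-0.01583045,  0.08862117, -0.4945141 ]), 'wrist_torque': array([-0.03793734,  0.02728635,  0.02373736]), 'grip_force': 0.0, 'opening': 0.09325817885838436}
```

View pics/s0.png

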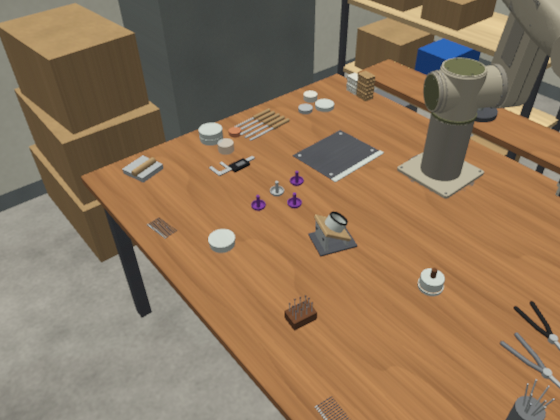

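View pics/t0.png

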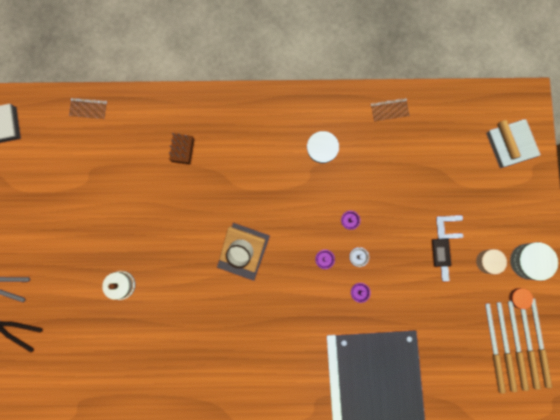

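The scene view shows the steel dish at about (277,187) among three purple look-alikes, the rest and tin at (335,230), and the lid at (432,281). In the top view they are at (359,257), (243,252) and (118,285). Next I'll look at enlarged crops.

Run:
```python
from h import *
a=load('s0')['image'];b=load('t0')['image']
def c(i,u,v,w=33,h=37): # ->264x296
    return cv2.resize(i[v-h:v+h,u-w:u+w],None,fx=4,fy=4,interpolation=cv2.INTER_CUBIC)
m=np.vstack([np.hstack([c(a,277,187),c(a,334,232),c(a,432,281)]),np.hstack([c(b,359,257),c(b,243,252),c(b,118,285)])])
cv2.imwrite('pics/m0.png',m[:,:,::-1]);print(m.shape)
```

```text
(592, 792, 3)
```

View pics/m0.png

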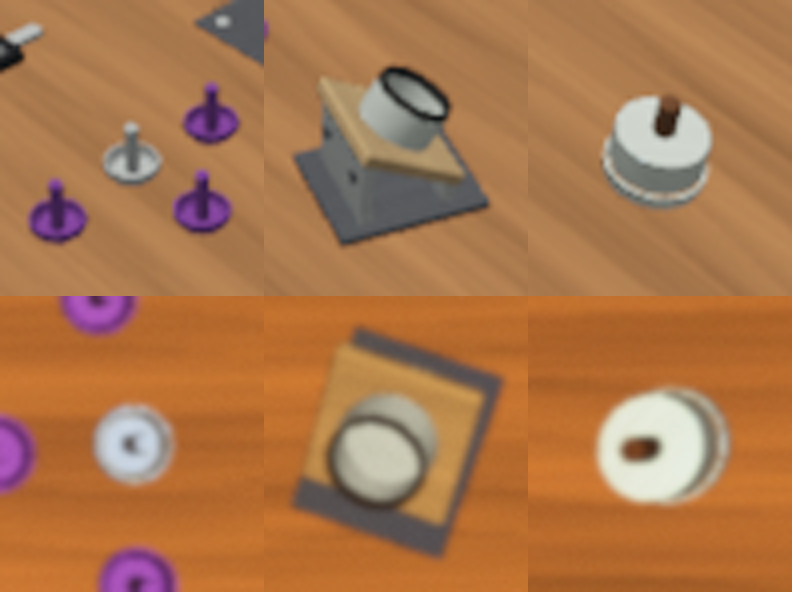

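The black seal ring, dish, post and lid all show clearly in both views. I'll measure them with masks and rays.

```bash
cat >> h.py <<'E'
def tri(fs,uv):
    A=np.zeros((3,3));b=np.zeros(3);L=[]
    for f,(u,v) in zip(fs,uv):
        o,d=ray(f,u,v);d/=np.linalg.norm(d);P=np.eye(3)-np.outer(d,d);A+=P;b+=P@o;L.append((o,P))
    x=np.linalg.solve(A,b); return x,[round(1e3*np.linalg.norm(P@(x-o)),2) for o,P in L]
def blob(mask,u,v,r):
    m=np.zeros_like(mask,dtype=np.uint8);m[v-r:v+r+1,u-r:u+r+1]=mask[v-r:v+r+1,u-r:u+r+1]
    cs=cv2.findContours(m,cv2.RETR_EXTERNAL,cv2.CHAIN_APPROX_NONE)[0]
    return max(cs,key=cv2.contourArea)
E
python3 - <<'E'
from h import *
S=load('s0');T=load('t0');fs=(S,T)
hs=[cv2.cvtColor(f['image'],cv2.COLOR_RGB2HSV).astype(int) for f in fs]
np.set_printoptions(precision=4,suppress=True)
# seal ring
uv=[]
for h,(u,v,r) in zip(hs,[(338,219,11),(238,255,14)]):
    for th in (70,100):
        c=blob((h[...,2]<th),u,v,r);e=cv2.fitEllipse(c) if len(c)>5 else None;print('seal',th,e)
    uv.append(e[0])
print(tri(fs,uv),'seal ctr; expect z',.06+.034*np.cos(np.pi/6))
# dish: low saturation in top
c=blob(hs[1][...,1]<90,359,257,13);e=cv2.fitEllipse(c);print('dish top',e,onz(T,*e[0],.014))
c=blob(hs[0][...,1]<75,277,189,12);print('dish scene box',cv2.boundingRect(c))
print('hand dish rim',tri(fs,[(277,189.3),e[0]]),'post top',tri(fs,[(276.5,181.6),(359.2,257.1)]))
# lid
c=blob(hs[1][...,1]<90,118,285,20);print('lid top box',cv2.boundingRect(c))
for h,n,(u,v,r) in zip(hs,'st',[(434,273,10),(112,286,10)]):
    c=blob((h[...,2]<150)&(h[...,1]>70),u,v,r);print('knob',n,cv2.boundingRect(c),cv2.minAreaRect(c))
print('lid knob top',tri(fs,[(434.7,269.5),(111,286.8)]))
# rest foot yaw
m=(hs[1][...,1]<110)&(hs[1][...,2]<130)
c=blob(m,243,252,32);q=cv2.boxPoints(cv2.minAreaRect(c));P=np.array([onz(T,*p,.008) for p in q]);print('foot',P[:,:2],np.linalg.norm(np.diff(P,axis=0),axis=1))
for i in range(3):
    d=P[i+1]-P[i];print(np.degrees(np.arctan2(d[1],d[0])))
print(P.mean(0))
E
```

```text
seal 70 ((338.38275146484375, 218.12460327148438), (8.11166763305664, 18.511014938354492), 125.84551239013672)
seal 100 ((338.69134521484375, 218.38194274902344), (8.996258735656738, 19.687862396240234), 126.6037368774414)
seal 70 ((233.4667510986328, 267.1341552734375), (2.2984731197357178, 7.0108232498168945), 110.00572967529297)
seal 100 ((237.07366943359375, 259.54632568359375), (18.05451011657715, 26.310617446899414), 61.899566650390625)
(array([0.5106, 0.0165, 0.081 ]), [np.float64(2.84), np.float64(2.84)]) seal ctr; expect z 0.08944486372867091
dish top ((358.74151611328125, 256.55462646484375), (18.686880111694336, 19.323394775390625), 129.66873168945312) [ 0.5142 -0.2757  0.014 ]
dish scene box (270, 180, 14, 16)
hand dish rim (array([ 0.514 , -0.2754,  0.0149]), [np.float64(0.19), np.float64(0.19)]) post top (array([ 0.5142, -0.2723,  0.0486]), [np.float64(2.57), np.float64(2.57)])
lid top box (103, 272, 32, 28)
knob s (431, 268, 6, 10) ((433.5, 272.5), (9.0, 5.0), 90.0)
knob t (109, 284, 8, 5) ((112.5, 286.0), (4.0, 7.0), 90.0)
lid knob top (array([0.4476, 0.3151, 0.0656]), [np.float64(0.38), np.float64(0.38)])
foot [[ 0.4919  0.077 ]
 [ 0.6024  0.0383]
 [ 0.5686 -0.0539]
 [ 0.459  -0.0142]] [0.1171 0.0982 0.1166]
-19.31354742223625
-110.11787917284988
160.0605830626498
[0.5305 0.0118 0.008 ]
```

Run:
```python
from h import *
S=load('s0');T=load('t0');fs=(S,T)
np.set_printoptions(precision=4,suppress=True)
print('seal tri',tri(fs,[(338.4,218.3),(238.0,255.9)]),'planes',onz(S,338.4,218.3,.0894),onz(T,238,255.9,.0894))
y=np.radians(-19.8);x=np.array([np.cos(y),np.sin(y)])
ax=np.r_[-.5*x,np.cos(np.pi/6)]
c=tri(fs,[(338.4,218.3),(238.0,255.9)])[0];o=c-.034*ax;print('tin origin',o,'rest-frame',x@(o[:2]-[.5305,.0118]),np.array([-x[1],x[0]])@(o[:2]-[.5305,.0118]))
print('crown',onz(T,115.2,285.2,.041))
for p in [(.514,-.2755,.048),(.4476,.3151,.069),(.449,.3145,.069),(.449,.3145,.041)]: print(p,proj(S,p),proj(T,p))
# dish post: scene column range
h=cv2.cvtColor(S['image'],cv2.COLOR_RGB2HSV)
print(h[178:187,271:283,1])
# purple neighbours
ht=cv2.cvtColor(T['image'],cv2.COLOR_RGB2HSV)
m=cv2.inRange(ht,(130,80,40),(165,255,255));n,_,st,ce=cv2.connectedComponentsWithStats(m)
for i in range(1,n):
    if st[i,4]>80: print('purple',onz(T,*ce[i],.014))
```

```text
seal tri (array([0.5166, 0.0163, 0.0845]), [np.float64(0.49), np.float64(0.49)]) planes [0.5202 0.0205 0.0894] [0.5168 0.0155 0.0894]
tin origin [0.5325 0.0106 0.0551] rest-frame 0.0023382063844234503 -0.00044432158925476447
crown [0.4503 0.3148 0.041 ]
(0.514, -0.2755, 0.048) [[276.7172 181.3802]] [[361.2271 256.3962]]
(0.4476, 0.3151, 0.069) [[434.7913 268.6538]] [[110.2673 286.9912]]
(0.449, 0.3145, 0.069) [[434.276  268.7758]] [[110.5502 286.3795]]
(0.449, 0.3145, 0.041) [[432.3966 275.8853]] [[115.2853 285.7576]]
[[139 140 139 139 139 138 137 138 138 137 139 140]
 [140 140 140 140 140 139 139 138 138 138 139 137]
 [138 140 139 141 104  72  91 128 139 138 138 138]
 [140 140 141 124  43  14  22  73 130 139 138 137]
 [139 140 140 117  26   4   5  54 127 139 139 139]
 [138 137 139 127  52   8   7  95 135 139 138 141]
 [139 139 139 124  68   8   8  93 133 138 138 139]
 [139 138 105  92  57   5  11  60  85 106 128 137]
 [101  71  50  50  31  10   5  27  50  56  62 102]]
purple [ 0.606 -0.257  0.014]
purple [ 0.5088 -0.191   0.014 ]
purple [ 0.4271 -0.2759  0.014 ]
```

```bash
cat >> h.py <<'E'
from scipy.spatial.transform import Rotation as Ro
def q2R(q): return Ro.from_quat([q[1],q[2],q[3],q[0]])
YAW=-19.8
def Rgoal(tilt=0,yaw=YAW):
    y=np.radians(yaw);x=np.array([np.cos(y),np.sin(y),0]);Z=np.array([0,0,1.]);ty=np.cross(Z,x)
    return Ro.from_matrix(np.c_[-x,ty,-Z])*Ro.from_euler('y',-tilt,degrees=True)
def plan(p,tilt=0,yaw=YAW):
    s=robot.get_state();R=q2R(s['orientation']);G=Rgoal(tilt,yaw)
    np.set_printoptions(precision=3,suppress=True)
    print('t',s['t'],'pos',s['tool_pos'],'turn first deg',np.degrees((R.inv()*G).as_rotvec()),'then cm',100*G.inv().apply(np.array(p)-s['tool_pos']),'F',s['ft_force'],'open',s['opening'],'grip',s['grip_force'])
E
python3 -c "
from h import *
plan((.514,-.2755,.13))"
```

```text
t 0.1 pos [0.243 0.548 0.218] turn first deg [-0.094 -0.011 -4.136] then cm [-53.375 -68.304   8.771] F [-0.016  0.089 -0.495] open 0.09325817885838436 grip 0.0
```

Request:
{"op": "drive_tool", "data": {"moves": "0 0 0 0 0 -4.1; -2.8 -3.6 0.4 0 0 0; -2.8 -3.6 0.4 0 0 0; -2.8 -3.6 0.4 0 0 0; -2.8 -3.6 0.4 0 0 0; -2.8 -3.6 0.4 0 0 0; -2.8 -3.6 0.4 0 0 0; -2.8 -3.6 0.4 0 0 0; -2.8 -3.6 0.4 0 0 0; -2.8 -3.6 0.4 0 0 0; -2.8 -3.6 0.4 0 0 0; -2.8 -3.6 0.4 0 0 0; -2.8 -3.6 0.4 0 0 0; -2.8 -3.6 0.4 0 0 0; -2.8 -3.6 0.4 0 0 0; -2.8 -3.6 0.5 0 0 0; -2.8 -3.6 0.5 0 0 0; -2.8 -3.6 0.5 0 0 0; -2.8 -3.5 0.5 0 0 0; 0 0 0 0 0 0", "fingers": 0.35}}

```text
t: 2.1
tool_pos: [0.4975, -0.2354, 0.1404]
orientation: [-0.001, 0.174, 0.985, -0.0]
ft_force: [-0.4, -0.4, 0.1]
opening: 0.0327
grip_force: 0.0
```

```bash
python3 -c "
from h import *
plan((.514,-.2755,.06))"
```

```text
t 2.1 pos [ 0.498 -0.235  0.14 ] turn first deg [-0.047 -0.144 -0.26 ] then cm [-2.906 -3.212  8.038] F [-0.4   -0.373  0.105] open 0.032661111057506104 grip 0.0
```

Request:
{"op": "drive_tool", "data": {"moves": "-1.5 -1.6 0 0 0 -0.2; -1.4 -1.6 1 0 0 0; 0 0 2 0 0 0; 0 0 1 0 0 0; 0 0 0 0 0 0; 0 0 0 0 0 0"}}

```text
t: 2.7
tool_pos: [0.5142, -0.2704, 0.1027]
orientation: [-0.0, 0.17, 0.985, 0.0]
ft_force: [-0.8, -1.1, 0.9]
opening: 0.0327
grip_force: 0.0
```

Run:
```python
from h import *
plan((.514,-.2755,.026))
a=grab('scene','s1')['image'];b=grab('top','t1')['image']
c=lambda i,u,v:cv2.resize(i[v-50:v+50,u-40:u+40],None,fx=5,fy=5,interpolation=cv2.INTER_CUBIC)
cv2.imwrite('pics/m1.png',np.hstack([c(a,277,180),c(b,359,250)])[:,:,::-1])
```

```text
t 2.7 pos [ 0.514 -0.27   0.103] turn first deg [ 0.015 -0.039  0.197] then cm [-0.149 -0.485  7.672] F [-0.785 -1.052  0.852] open 0.03267373508172175 grip 0.0
```

View pics/m1.png

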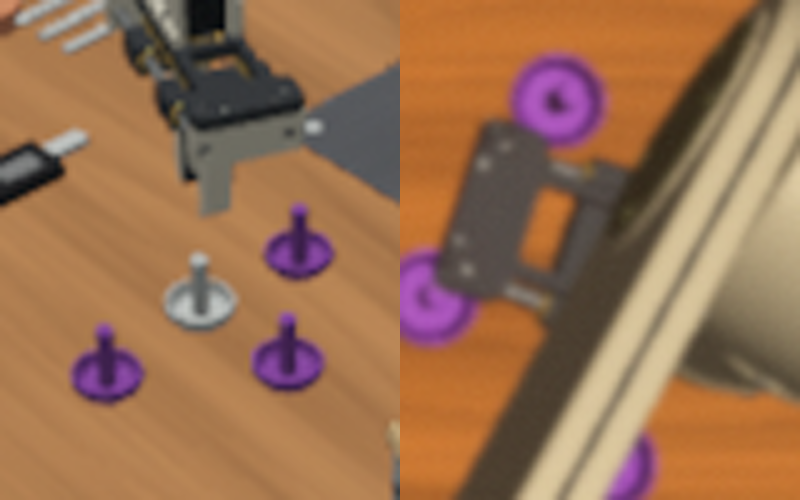

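The gripper is directly above the dish and clear of the purple look-alikes. I'll go on down.

Request:
{"op": "drive_tool", "data": {"moves": "-0.15 -0.5 1 0 0 0; 0 0 2 0 0 0; 0 0 1 0 0 0; 0 0 0 0 0 0; 0 0 0 0 0 0; 0 0 0 0 0 0"}}

```text
t: 3.4
tool_pos: [0.5147, -0.2767, 0.0636]
orientation: [0.001, 0.17, 0.985, -0.0]
ft_force: [0.2, -0.4, 0.3]
opening: 0.0325
grip_force: 0.0
```

```bash
python3 -c "
from h import *
plan((.514,-.2755,.026));print(robot.get_state()['joint_vel'])"
```

```text
t 3.4 pos [ 0.515 -0.277  0.064] turn first deg [-0.019  0.071  0.167] then cm [0.11  0.091 3.756] F [ 0.223 -0.406  0.304] open 0.03254288759606676 grip 0.0
[-0.001 -0.005 -0.002 -0.    -0.001 -0.002]
```

Request:
{"op": "drive_tool", "data": {"moves": "0.1 0.1 1 0 0 0; 0 0 1 0 0 0; 0 0 1 0 0 0; 0 0 0.75 0 0 0; 0 0 0 0 0 0; 0 0 0 0 0 0; 0 0 0 0 0 0"}}

```text
t: 4.1
tool_pos: [0.5139, -0.2753, 0.0255]
orientation: [0.0, 0.171, 0.985, -0.0]
ft_force: [0.7, 0.6, -0.1]
opening: 0.0326
grip_force: 0.0
```

Request:
{"op": "drive_tool", "data": {"moves": "0 0 0 0 0 0; 0 0 0 0 0 0; 0 0 0 0 0 0; 0 0 0 0 0 0; 0 0 0 0 0 0; 0 0 0 0 0 0; 0 0 0 0 0 0", "fingers": 0, "grip_force": 25}}

```text
t: 4.8
tool_pos: [0.5137, -0.2752, 0.0253]
orientation: [0.0, 0.171, 0.985, -0.0]
ft_force: [0.3, -1.0, 1.8]
opening: 0.0115
grip_force: 25.0
```

Request:
{"op": "drive_tool", "data": {"moves": "0 0 -2 0 0 0; 0 0 -4 0 0 0; 0 0 -4 0 0 0; 0 0 -4 0 0 0; 0 0 -2 0 0 0; 0 0 0 0 -5 0; 0 0 0 0 -5 0; 0 0 0 0 -5 0; 0 0 0 0 -5 0; 0 0 0 0 -5 0; 0 0 0 0 -5 0; 0 0 0 0 0 0; 0 0 0 0 0 0; 0 0 0 0 0 0; 0 0 0 0 0 0"}}

```text
t: 6.3
tool_pos: [0.5146, -0.2757, 0.1864]
orientation: [0.255, 0.164, 0.952, -0.044]
ft_force: [0.9, 1.0, -0.8]
opening: 0.0114
grip_force: 25.0
```

```bash
cat >> h.py <<'E'
O=np.array([.533,.0105,.06]);AX=-Rgoal(30).as_matrix()[:,2]
E
python3 -c "
from h import *
plan(O+.088*AX,30);print(AX)"
```

```text
t 6.3 pos [ 0.515 -0.276  0.186] turn first deg [0.068 0.017 0.172] then cm [13.215 27.548 -1.832] F [ 0.88   0.981 -0.76 ] open 0.011406973144052798 grip 24.986726939678192
[-0.47   0.169  0.866]
```

Request:
{"op": "drive_tool", "data": {"moves": "0 0 -1.8 0 0 0; 1 3 0 0 0 0; 1 3 0 0 0 0; 1 3 0 0 0 0; 1 3 0 0 0 0; 1.4 3 0 0 0 0; 1.4 3 0 0 0 0; 1.6 3 0 0 0 0; 1.6 3 0 0 0 0; 1.6 2 0 0 0 0; 1.6 1.5 0 0 0 0; 0 0 0 0 0 0; 0 0 0 0 0 0; 0 0 0 0 0 0; 0 0 0 0 0 0"}}

```text
t: 7.8
tool_pos: [0.4905, 0.0245, 0.1356]
orientation: [0.255, 0.165, 0.952, -0.044]
ft_force: [0.7, -0.9, -0.4]
opening: 0.0113
grip_force: 25.0
```

Run:
```python
from h import *
plan(O+.088*AX,30)
a=grab('scene','s2')['image'];b=grab('top','t2')['image']
c=lambda i,u,v:cv2.resize(i[v-45:v+45,u-40:u+40],None,fx=5,fy=5,interpolation=cv2.INTER_CUBIC)
cv2.imwrite('pics/m2.png',np.hstack([c(a,335,210),c(b,240,250)])[:,:,::-1])
```

```text
t 7.8 pos [0.491 0.024 0.136] turn first deg [0.053 0.05  0.064] then cm [-0.094  0.124 -0.021] F [ 0.663 -0.93  -0.424] open 0.011323713123319675 grip 24.987205266952515
```

View pics/m2.png

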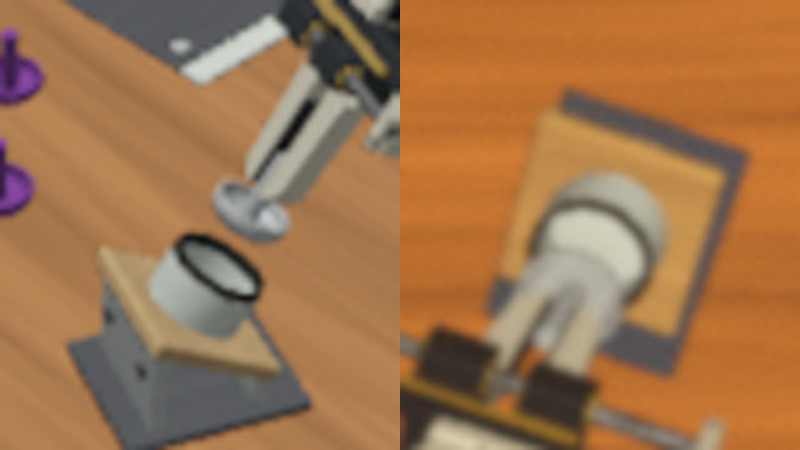

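Run:
```python
from h import *
S=load('s2');T=load('t2')
s=robot.get_state();A=-q2R(s['orientation']).as_matrix()[:,2]
d=s['tool_pos']-.0113*A
print('dish pred',proj(S,d),'seen 344.8 206.8',proj(T,d), 'seen u 235.4')
tt=np.linspace(0,2*np.pi,60)
ty=np.cross([0,0,1],AX);ty/=np.linalg.norm(ty);tx=np.cross(ty,AX)
def ext(f,c,r):
    p=proj(f,[c+r*(np.cos(a)*tx+np.sin(a)*ty) for a in tt]);return p.min(0),p.max(0)
c=O+.034*AX
print('seal pred S',ext(S,c,.0295),'T',ext(T,c,.0295)); print('dish ext S',ext(S,d,.024),'T',ext(T,d,.024))
for f,n,(u,v,r) in((S,'S',(338,219,13)),(T,'T',(238,256,15))):
    g=cv2.cvtColor(load('s0' if n=='S' else 't0')['image'],cv2.COLOR_RGB2GRAY)
    ys,xs=np.nonzero(g[v-r:v+r+1,u-r:u+r+1]<(95 if n=='S' else 105));ys+=v-r;xs+=u-r
    print(n,xs.min(),xs.max(),ys.min(),ys.max())
    k=g[v-r:v+r+1,u-r:u+r+1];print('row',k[r],'\ncol',k[:,r])
```

```text
dish pred [[345.83758646 205.6340403 ]] seen 344.8 206.8 [[233.01818192 265.28205906]] seen u 235.4
seal pred S (array([329.38056152, 210.61672696]), array([346.95859374, 223.68625362])) T (array([225.29589945, 244.21514176]), array([250.15481528, 267.16742036]))
dish ext S (array([338.60577906, 200.39760914]), array([353.03871951, 210.96260793])) T (array([222.55004528, 255.55532564]), array([243.57525509, 274.82993355]))
S 330 347 211 226
row [160 174 179 181 180 179 164 124  68  46  96 126 144 153 157 161 164 153
 112  58  36  60 116 132 131 131 131] 
col [129 129 129 131 132 127 101  42  33  94 133 145 149 153 151 118  47  68
 114 128 121 116 113 111 110 107 122]
T 223 250 245 271
row [148 136 107  79  90 123 145 156 167 180 193 197 199 200 199 201 201 200
 200 199 199 199 199 199 183 145 105 102 123 136 146] 
col [156 159 155 132  94 106 155 191 200 201 200 200 198 198 199 201 199 200
 200 195 181 172 167 161 133  85  57  65  75  81  82]
```

Run:
```python
from h import *
S=load('s2');T=load('t2')
for n,f,(u0,u1,v0,v1) in(('T',T,(216,254,252,274)),('S',S,(330,358,194,218))):
    im=f['image'][v0:v1,u0:u1]
    print(n,'sat-ish R-B, cols',u0,'rows',v0);print((im[...,0].astype(int)-im[...,2]))
    cv2.imwrite(f'pics/z{n}.png',cv2.resize(f['image'][v0-8:v1+8,u0-6:u1+6],None,fx=14,fy=14,interpolation=cv2.INTER_NEAREST)[:,:,::-1])
```

```text
T sat-ish R-B, cols 216 rows 252
[[139 135 137 137 127 117 117 116 113  96  66  34  21  20  20  22  21  20
   19  20  23  22  20  21  22  21  21  21  20  21  20  20  18  20  21  21
   37  71]
 [141 141 139 136 125 117 113 114 109  88  52  26  19  21  20  21  20  20
   20  20  21  20  21  22  22  21  21  21  21  20  20  20  21  21  22  23
   40  76]
 [141 140 142 133 121 113 114 114 107  83  45  23  19  18  18  19  19  18
   20  19  20  21  20  21  20  21  20  21  21  21  21  22  21  20  21  24
   46  83]
 [141 141 138 131 120 115 116 114 106  81  41  21  17  18  17  16  17  18
   18  18  19  19  19  20  20  20  21  22  21  20  20  22  20  21  24  32
   56  91]
 [143 143 137 128 119 114 117 117 105  75  37  21  15  15  16  16  16  15
   16  17  17  18  18  17  20  20  19  21  21  21  22  21  23  20  24  42
   72 101]
 [142 140 136 125 115 113 116 112  97  63  30  18  15  16  16  15  16  17
   16  14  16  16  16  18  19  20  20  22  20  21  20  21  22  22  34  60
   90 112]
 [139 140 129 119 112 112 113 106  80  45  24  17  16  16  16  15  15  15
   16  16  15  16  16  17  16  17  19  
[... 4573 characters left out ...]
 76  40   0   1   0   0  16  52  71  84  91  86  72  50  24   4  -1  -1
   -2  -2  17  53  85  95  94  94  93  93]
 [ 40   1   0   1   0  -1   0   1  16  50  71  89  95  87  72  50  40  32
   35  49  66  86  94  95  95  94  95  93]
 [  8   1   1   1   1   1   1   0   0   0  16  65  85  91  94  89  83  77
   80  89  92  92  92  94  95  94  93  94]
 [  2   1   1   1   1   2   1   1   0   2   0  15  49  74  89  93  93  93
   93  94  93  92  92  92  93  95  95  93]
 [  2   2   1   0   1   1   1   2   1   2   1   1   2  31  70  90  94  94
   93  93  92  93  93  92  92  93  94  94]
 [  1   2   2   1   1   1   1   1   2   2   1   1   1   2  31  71  90  93
   93  93  94  93  93  93  93  94  92  94]]
```

View pics/zT.png

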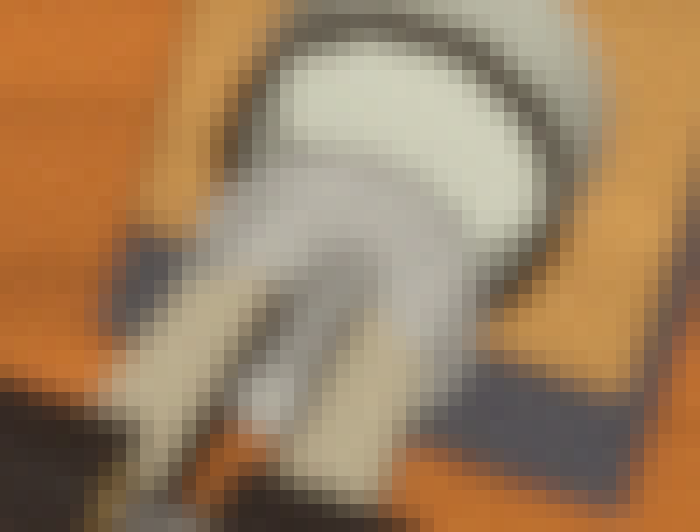

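The dish edges in both views match my predictions within about 1 px. The tin appears about 1 mm further towards +y, so I'll correct for that and insert.

```bash
sed -i 's/^O=.*;AX/O=np.array([.5325,.0116,.06]);AX/' h.py; python3 -c "
from h import *
plan(O+.0285*AX,30)"
```

```text
t 7.9 pos [0.49  0.025 0.135] turn first deg [0.048 0.032 0.06 ] then cm [-0.058  0.215  5.874] F [ 0.498  0.051 -0.26 ] open 0.011574891559652965 grip 24.987260699272156
```

Request:
{"op": "drive_tool", "data": {"moves": "-0.05 0.2 0 0 0 0; 0 0 1 0 0 0; 0 0 1 0 0 0; 0 0 1 0 0 0; 0 0 0.5 0 0 0; 0 0 0.5 0 0 0; 0 0 0.4 0 0 0; 0 0 0.4 0 0 0; 0 0 0.3 0 0 0; 0 0 0 0 0 0; 0 0 0 0 0 0; 0 0 0 0 0 0"}}

```text
t: 9.1
tool_pos: [0.5151, 0.0186, 0.0911]
orientation: [0.255, 0.165, 0.952, -0.044]
ft_force: [-0.4, -0.0, -0.6]
opening: 0.0114
grip_force: 25.0
```

```bash
python3 -c "
from h import *
plan(O+.0285*AX,30)"
```

```text
t 9.1 pos [0.515 0.019 0.091] turn first deg [0.094 0.026 0.137] then cm [-0.066 -0.068  0.783] F [-0.445 -0.049 -0.608] open 0.011369533122697634 grip 24.987275004386902
```

Request:
{"op": "drive_tool", "data": {"moves": "-0.05 -0.05 0.2 0 0 0; 0 0 0.2 0 0 0; 0 0 0.2 0 0 0; 0 0 0.1 0 0 0; 0 0 0 0 0 0; 0 0 0 0 0 0; 0 0 0 0 0 0"}}

```text
t: 9.8
tool_pos: [0.5185, 0.0167, 0.085]
orientation: [0.255, 0.165, 0.952, -0.044]
ft_force: [-0.5, 0.3, -0.4]
opening: 0.0117
grip_force: 25.0
```

```bash
python3 -c "
from h import *
plan(O+.0285*AX,30)"
```

```text
t 9.8 pos [0.518 0.017 0.085] turn first deg [0.083 0.001 0.14 ] then cm [-0.043 -0.01   0.061] F [-0.452  0.294 -0.36 ] open 0.011661869129839388 grip 24.98775601387024
```

Continue in small steps until contact.

Request:
{"op": "drive_tool", "data": {"moves": "0 0 0.05 0 0 0; 0 0 0.05 0 0 0; 0 0 0 0 0 0; 0 0 0 0 0 0; 0 0 0 0 0 0"}}

```text
t: 10.3
tool_pos: [0.5188, 0.0166, 0.0848]
orientation: [0.255, 0.165, 0.952, -0.044]
ft_force: [-15.8, 2.4, 13.7]
opening: 0.0111
grip_force: 25.0
```

Contact is where the floor should be. I'll release with a small opening.

Request:
{"op": "drive_tool", "data": {"moves": "0 0 -0.03 0 0 0; 0 0 0 0 0 0; 0 0 0 0 0 0; 0 0 0 0 0 0; 0 0 0 0 0 0", "fingers": 0.165}}

```text
t: 10.8
tool_pos: [0.5188, 0.0166, 0.0843]
orientation: [0.255, 0.165, 0.952, -0.044]
ft_force: [-0.0, -0.3, 0.5]
opening: 0.0153
grip_force: 0.0
```

Request:
{"op": "drive_tool", "data": {"moves": "0 0 -0.3 0 0 0; 0 0 -0.5 0 0 0; 0 0 -1 0 0 0; 0 0 -2 0 0 0; 0 0 -3 0 0 0; 0 0 -3 0 0 0; 0 0 0 0 0 0; 0 0 0 0 0 0; 0 0 0 0 0 0"}}

```text
t: 11.7
tool_pos: [0.4723, 0.033, 0.1683]
orientation: [0.255, 0.165, 0.952, -0.044]
ft_force: [-0.6, -0.4, -0.2]
opening: 0.0153
grip_force: 0.0
```

```bash
python3 -c "
from h import *
plan((.449,.3147,.15),0)"
```

```text
t 11.7 pos [0.472 0.033 0.168] turn first deg [ 0.015 29.944  0.166] then cm [11.736 25.715  1.831] F [-0.598 -0.427 -0.229] open 0.015293494012589998 grip 0.0
```

Request:
{"op": "drive_tool", "data": {"moves": "0 0 0 0 7.5 0; 0 0 0 0 7.5 0; 0 0 0 0 7.5 0; 0 0 0 0 7.4 0; 1.4 3 0 0 0 0; 1.4 3 0 0 0 0; 1.4 3 0 0 0 0; 1.4 3 0 0 0 0; 1.4 3 0 0 0 0; 1.4 3 0 0 0 0; 1.4 3 0 0 0 0; 1 2 0.5 0 0 0; 0.9 2 1 0 0 0; 0 0.7 0.3 0 0 0; 0 0 0 0 0 0; 0 0 0 0 0 0; 0 0 0 0 0 0; 0 0 0 0 0 0", "fingers": 0.45}}

```text
t: 13.5
tool_pos: [0.4494, 0.3137, 0.1515]
orientation: [0.001, 0.171, 0.985, -0.0]
ft_force: [0.2, 1.2, -0.2]
opening: 0.0422
grip_force: 0.0
```

Run:
```python
from h import *
plan((.449,.3147,.0435))
a=grab('scene','s3')['image'];b=grab('top','t3')['image']
c=lambda i,u,v:cv2.resize(i[v-30:v+30,u-26:u+26],None,fx=5,fy=5,interpolation=cv2.INTER_CUBIC)
cv2.imwrite('pics/m3.png',np.hstack([c(a,338,218),c(b,240,252),c(a,432,268)])[:,:,::-1])
```

```text
t 13.5 pos [0.449 0.314 0.151] turn first deg [0.022 0.129 0.097] then cm [ 0.069  0.079 10.798] F [ 0.185  1.236 -0.154] open 0.04224839065960296 grip 0.0
```

View pics/m3.png

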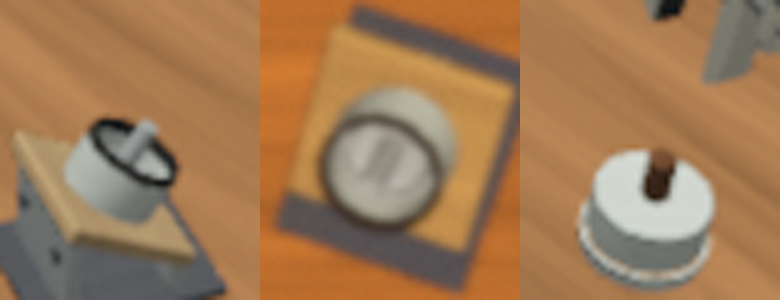

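Both views show the dish inside the tin with its post along the axis and the seal still proud. Now for the lid.

Request:
{"op": "drive_tool", "data": {"moves": "0.05 0.03 2 0 0.1 0; 0 0 2 0 0 0; 0 0 2 0 0 0; 0 0 2 0 0 0; 0 0 1.5 0 0 0; 0 0 1 0 0 0; 0 0 0.25 0 0 0; 0 0 0 0 0 0; 0 0 0 0 0 0; 0 0 0 0 0 0; 0 0 0 0 0 0"}}

```text
t: 14.7
tool_pos: [0.449, 0.3152, 0.0444]
orientation: [0.001, 0.171, 0.985, 0.0]
ft_force: [0.3, -0.1, -0.0]
opening: 0.0419
grip_force: 0.0
```

Request:
{"op": "drive_tool", "data": {"moves": "0 0 0 0 0 0; 0 0 0 0 0 0; 0 0 0 0 0 0; 0 0 0 0 0 0; 0 0 0 0 0 0; 0 0 0 0 0 0; 0 0 0 0 0 0", "fingers": 0, "grip_force": 50}}

```text
t: 15.4
tool_pos: [0.4485, 0.3149, 0.0435]
orientation: [-0.0, 0.171, 0.985, -0.0]
ft_force: [-0.1, 0.8, -0.8]
opening: 0.0151
grip_force: 50.0
```

```bash
python3 -c "
from h import *
plan((.449,.314,.0435))"
```

```text
t 15.4 pos [0.449 0.315 0.044] turn first deg [-0.003 -0.002  0.162] then cm [-0.074 -0.064  0.001] F [-0.118  0.796 -0.766] open 0.015132270339629437 grip 49.99927639961243
```

Request:
{"op": "drive_tool", "data": {"moves": "0 0 -1 0 0 0; 0 0 -3 0 0 0; 0 0 -4 0 0 0; 0 0 -4 0 0 0; 0 0 0 0 -5 0; 0 0 0 0 -5 0; 0 0 0 0 -5 0; 0 0 0 0 -5 0; 0 0 0 0 -5 0; 0 0 0 0 -5 0; 0 0 0 0 0 0; 0 0 0 0 0 0; 0 0 0 0 0 0; 0 0 0 0 0 0"}}

```text
t: 16.8
tool_pos: [0.4494, 0.3148, 0.1644]
orientation: [0.255, 0.166, 0.952, -0.044]
ft_force: [-0.6, -0.6, -1.1]
opening: 0.0144
grip_force: 50.0
```

```bash
python3 -c "
from h import *
plan(O+.112*AX,30)"
```

```text
t 16.8 pos [0.449 0.315 0.164] turn first deg [ 0.095 -0.04   0.033] then cm [-10.445 -25.71    6.883] F [-0.586 -0.625 -1.111] open 0.01436072629980546 grip 49.999061822891235
```

Request:
{"op": "drive_tool", "data": {"moves": "-1.5 -2.5 0 0 0 0; -1.5 -3 0 0 0 0; -1.5 -3 0 0 0 0; -1.5 -3 0 0 0 0; -1.2 -3 0 0 0 0; -1.2 -3 0 0 0 0; -1.1 -3 1 0 0 0; -0.9 -2.5 1.5 0 0 0; 0 -1.7 1.5 0 0 0; 0 -1 1.5 0 0 0; 0 0 1 0 0 0; 0 0 0 0 0 0; 0 0 0 0 0 0; 0 0 0 0 0 0; 0 0 0 0 0 0"}}

```text
t: 18.3
tool_pos: [0.4779, 0.0324, 0.1601]
orientation: [0.255, 0.164, 0.952, -0.044]
ft_force: [-1.0, -0.0, -0.5]
opening: 0.0153
grip_force: 50.0
```

Run:
```python
from h import *
plan(O+.112*AX,30)
a=grab('scene','s4')['image'];b=grab('top','t4')['image']
c=lambda i,u,v:cv2.resize(i[v-35:v+35,u-32:u+32],None,fx=6,fy=6,interpolation=cv2.INTER_CUBIC)
cv2.imwrite('pics/m4.png',np.hstack([c(a,342,205),c(b,236,258)])[:,:,::-1])
s=robot.get_state();A=-q2R(s['orientation']).as_matrix()[:,2]
tt=np.linspace(0,2*np.pi,60);ty=np.cross([0,0,1],A);ty/=np.linalg.norm(ty);tx=np.cross(ty,A)
for n in 'st':
  f=load(n+'4');
  for nm,ax,r in(('skirt bottom',-.0435,.035),('crown top',-.0025,.032)):
    c0=s['tool_pos']+ax*A;p=proj(f,[c0+r*(np.cos(t)*tx+np.sin(t)*ty) for t in tt]);print(n,nm,p.min(0),p.max(0))
```

```text
t 18.3 pos [0.478 0.032 0.16 ] turn first deg [0.139 0.043 0.187] then cm [-0.053 -0.108  0.384] F [-1.048 -0.019 -0.5  ] open 0.015334845782660644 grip 49.998682737350464
s skirt bottom [335.086 199.707] [356.153 215.126]
s crown top [343.315 189.217] [362.771 203.24 ]
t skirt bottom [216.959 249.852] [247.515 277.864]
t crown top [212.435 259.841] [241.497 286.3  ]
```

View pics/m4.png

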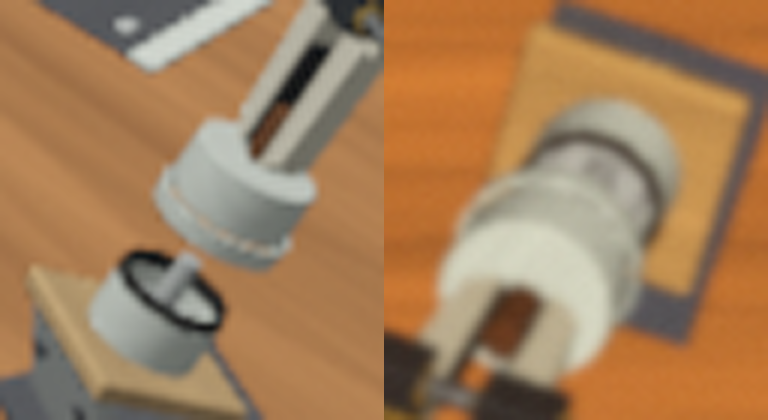

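The lid's predicted and observed outlines agree within about 0.5 px in both views. I'll lower to just above the seal, then feel for entry. If the skirt clears, contact on the step comes with the TCP 65.5 mm along the axis; if it hits the seal, at 77.5 mm.

```bash
sed -i 's/^O=.*;AX/O=np.array([.5322,.0110,.06]);AX/' h.py
cat >> h.py <<'E'
def intin():
    s=robot.get_state();R=Rgoal(30);d=R.inv().apply(s['tool_pos']-O)*1e3*[-1,1,-1];F=R.inv().apply(s['ft_force'])*[-1,1,-1]
    np.set_printoptions(precision=2,suppress=True)
    print('t',s['t'],'TCP in tin mm',d,'F tin',F,'M',R.inv().apply(s['wrist_torque']),'rot deg',np.degrees((q2R(s['orientation']).inv()*R).as_rotvec()))
E
python3 -c "
from h import *
intin()"
```

```text
t 18.4 TCP in tin mm [ -0.67   1.55 115.61] F tin [-0.54  0.21 -0.61] M [-0.01  0.41 -0.01] rot deg [0.13 0.03 0.18]
```

Request:
{"op": "drive_tool", "data": {"moves": "-0.07 -0.15 0.5 0.1 0 0.2; 0 0 1 0 0 0; 0 0 1 0 0 0; 0 0 0.5 0 0 0; 0 0 0.3 0 0 0; 0 0 0 0 0 0; 0 0 0 0 0 0; 0 0 0 0 0 0; 0 0 0 0 0 0"}}

```text
t: 19.3
tool_pos: [0.4934, 0.0245, 0.1315]
orientation: [0.255, 0.167, 0.951, -0.044]
ft_force: [0.0, 0.2, -0.8]
opening: 0.0154
grip_force: 50.0
```

```bash
python3 -c "
from h import *
intin()"
```

```text
t 19.3 TCP in tin mm [ 0.16 -0.42 82.46] F tin [-0.42  0.22 -0.65] M [-0.06  0.32 -0.01] rot deg [ 0.    0.04 -0.06]
```

Request:
{"op": "drive_tool", "data": {"moves": "0 0.04 0.2 0 0 0; 0 0 0.2 0 0 0; 0 0 0.1 0 0 0; 0 0 0.1 0 0 0; 0 0 0 0 0 0; 0 0 0 0 0 0; 0 0 0 0 0 0"}}

```text
t: 20.0
tool_pos: [0.496, 0.0238, 0.1256]
orientation: [0.255, 0.167, 0.951, -0.045]
ft_force: [-0.7, 0.3, -2.0]
opening: 0.0144
grip_force: 50.0
```

```bash
python3 -c "
from h import *
intin()"
```

```text
t 20.0 TCP in tin mm [-0.44 -0.27 76.03] F tin [-1.68  0.08 -1.36] M [-0.05  0.48  0.03] rot deg [-0.03 -0.02 -0.06]
```

The skirt is past the seal's top without force. Continue.

Request:
{"op": "drive_tool", "data": {"moves": "-0.04 0.02 0.1 0 0 0; 0 0 0.1 0 0 0; 0 0 0.1 0 0 0; 0 0 0.1 0 0 0; 0 0 0 0 0 0; 0 0 0 0 0 0; 0 0 0 0 0 0"}}

```text
t: 20.7
tool_pos: [0.4983, 0.0232, 0.1224]
orientation: [0.255, 0.167, 0.951, -0.045]
ft_force: [-1.3, 0.7, -1.8]
opening: 0.0151
grip_force: 50.0
```

```bash
python3 -c "
from h import *
intin()"
```

```text
t 20.7 TCP in tin mm [ 0.03 -0.   72.07] F tin [-2.19  0.2  -0.85] M [-0.2   0.71  0.01] rot deg [-0.02 -0.01 -0.06]
```

Request:
{"op": "drive_tool", "data": {"moves": "0.03 0 0.1 0 0 0; 0 0 0.1 0 0 0; 0 0 0.1 0 0 0; 0 0 0.1 0 0 0; 0 0 0 0 0 0; 0 0 0 0 0 0; 0 0 0 0 0 0"}}

```text
t: 21.4
tool_pos: [0.4999, 0.0226, 0.1187]
orientation: [0.255, 0.167, 0.951, -0.045]
ft_force: [-1.6, 1.7, -2.4]
opening: 0.0151
grip_force: 50.0
```

```bash
python3 -c "
from h import *
intin()"
```

```text
t 21.4 TCP in tin mm [-0.37 -0.02 68.01] F tin [-3.    1.05 -1.04] M [-0.32  0.83  0.06] rot deg [-0.02 -0.02 -0.06]
```

Request:
{"op": "drive_tool", "data": {"moves": "0.05 -0.02 0.1 0 0 0; 0 0 0.1 0 0 0; 0 0 0.1 0 0 0; 0 0 0 0 0 0; 0 0 0 0 0 0; 0 0 0 0 0 0"}}

```text
t: 22.0
tool_pos: [0.5011, 0.0222, 0.1167]
orientation: [0.255, 0.167, 0.951, -0.044]
ft_force: [-8.9, 3.8, 6.7]
opening: 0.015
grip_force: 50.0
```

```bash
python3 -c "
from h import *
intin()"
```

```text
t 22.0 TCP in tin mm [-0.29 -0.04 65.61] F tin [-5.02  0.58 10.68] M [ 0.02  1.32 -0.01] rot deg [-0.01  0.01 -0.07]
```

Contact came at 65.6 mm, so the step is riding on the seal as expected. Now press 6 mm further.

Request:
{"op": "drive_tool", "data": {"moves": "0.03 0 0.1 0 0 0; 0 0 0.1 0 0 0; 0 0 0.1 0 0 0; 0 0 0.1 0 0 0; 0 0 0.1 0 0 0; 0 0 0 0 0 0; 0 0 0 0 0 0; 0 0 0 0 0 0"}}

```text
t: 22.8
tool_pos: [0.5034, 0.0214, 0.1125]
orientation: [0.255, 0.167, 0.951, -0.044]
ft_force: [-9.7, 4.1, 8.2]
opening: 0.0149
grip_force: 50.0
```

```bash
python3 -c "
from h import *
intin()"
```

```text
t 22.8 TCP in tin mm [-0.31 -0.   60.76] F tin [-4.97  0.54 12.39] M [0.09 1.25 0.06] rot deg [-0.01  0.03 -0.07]
```

Request:
{"op": "drive_tool", "data": {"moves": "0 0 0.1 0 0 0; 0 0 0.08 0 0 0; 0 0 0 0 0 0; 0 0 0 0 0 0; 0 0 0 0 0 0"}}

```text
t: 23.3
tool_pos: [0.5038, 0.0213, 0.1119]
orientation: [0.255, 0.167, 0.951, -0.044]
ft_force: [-32.8, 6.4, 27.3]
opening: 0.0147
grip_force: 50.0
```

```bash
python3 -c "
from h import *
intin()"
```

```text
t 23.3 TCP in tin mm [-0.21  0.09 60.  ] F tin [-14.96  -5.04  40.16] M [ 0.8   2.85 -0.02] rot deg [-0.03 -0.02 -0.09]
```

A hard stop at 60.0 mm with 40 N means the lid is home. I'll unload, release, retreat and verify.

Request:
{"op": "drive_tool", "data": {"moves": "0 0 -0.06 0 0 0; 0 0 0 0 0 0; 0 0 0 0 0 0; 0 0 0 0 0 0; 0 0 0 0 0 0; 0 0 0 0 0 0", "fingers": 0.4}}

```text
t: 23.9
tool_pos: [0.5036, 0.021, 0.1105]
orientation: [0.255, 0.167, 0.951, -0.045]
ft_force: [0.3, 0.2, -0.6]
opening: 0.0373
grip_force: 0.0
```

Request:
{"op": "drive_tool", "data": {"moves": "0 0 -0.5 0 0 0; 0 0 -1 0 0 0; 0 0 -1.5 0 0 0; 0 0 -2 0 0 0; 0 0 0 0 0 0; 0 0 0 0 0 0; 0 0 0 0 0 0"}}

```text
t: 24.6
tool_pos: [0.48, 0.0295, 0.1532]
orientation: [0.255, 0.167, 0.952, -0.045]
ft_force: [0.6, 0.1, 0.3]
opening: 0.0372
grip_force: 0.0
```

Request:
{"op": "drive_tool", "data": {"moves": "0 0 0 0 0 0; 0 0 0 0 0 0; 0 0 0 0 0 0; 0 0 0 0 0 0; 0 0 0 0 0 0; 0 0 0 0 0 0", "fingers": 0}}

```text
t: 25.2
tool_pos: [0.4802, 0.0295, 0.1539]
orientation: [0.255, 0.167, 0.951, -0.045]
ft_force: [0.2, 0.6, 0.2]
opening: 0.0004
grip_force: 0.0
```

```bash
python3 -c "
from h import *
intin()"
```

```text
t 25.2 TCP in tin mm [ -0.92  -0.18 108.92] F tin [0.06 0.58 0.19] M [ 0.03  0.27 -0.01] rot deg [-0.02 -0.   -0.06]
```

Now press on the knob's top with the shut fingers; if the lid is home, contact should come at 85 mm.

Request:
{"op": "drive_tool", "data": {"moves": "-0.06 0.02 1 0 0 0; 0 0 0.6 0 0 0; 0 0 0.4 0 0 0; 0 0 0.2 0 0 0; 0 0 0.1 0 0 0; 0 0 0.07 0 0 0; 0 0 0 0 0 0; 0 0 0 0 0 0; 0 0 0 0 0 0"}}

```text
t: 26.1
tool_pos: [0.4913, 0.0256, 0.1341]
orientation: [0.254, 0.167, 0.952, -0.045]
ft_force: [-15.9, 3.3, 12.3]
opening: 0.0004
grip_force: 9.3
```

```bash
python3 -c "
from h import *
intin()"
```

```text
t 26.1 TCP in tin mm [-0.56 -0.12 85.89] F tin [-7.81 -2.25 18.7 ] M [0.73 1.66 0.07] rot deg [-0.06 -0.08 -0.07]
```

Request:
{"op": "drive_tool", "data": {"moves": "0 0 0.08 0 0 0; 0 0 0 0 0 0; 0 0 0 0 0 0; 0 0 0 0 0 0"}}

```text
t: 26.5
tool_pos: [0.4914, 0.0256, 0.1341]
orientation: [0.254, 0.167, 0.952, -0.045]
ft_force: [-28.2, 4.2, 23.1]
opening: 0.0005
grip_force: 17.0
```

```bash
python3 -c "
from h import *
intin()"
```

```text
t 26.5 TCP in tin mm [-0.46 -0.08 85.78] F tin [-12.66  -5.55  34.  ] M [1.14 2.66 0.03] rot deg [-0.07 -0.1  -0.08]
```

Request:
{"op": "drive_tool", "data": {"moves": "0 0 -0.3 0 0 0; 0 0 -1 0 0 0; 0 0 -3 0 0 0; 0 0 -4 0 0 0; 0 4 -2 0 0 0; 0 4 0 0 0 0; 0 4 0 0 0 0; 0 4 0 0 0 0; 0 0 0 0 0 0; 0 0 0 0 0 0; 0 0 0 0 0 0; 0 0 0 0 0 0"}}

```text
t: 27.7
tool_pos: [0.4981, 0.1924, 0.223]
orientation: [0.255, 0.167, 0.951, -0.044]
ft_force: [-0.2, 0.7, -0.1]
opening: 0.0003
grip_force: 0.0
```

Run:
```python
from h import *
a=grab('scene','s5')['image'];b=grab('top','t5')['image']
c=lambda i,u,v:cv2.resize(i[v-35:v+35,u-32:u+32],None,fx=6,fy=6,interpolation=cv2.INTER_CUBIC)
cv2.imwrite('pics/m5.png',np.hstack([c(a,340,212),c(b,236,256)])[:,:,::-1])
for n in 'st':
  f=load(n+'5'); print(n,'axis pts 16(skirt bottom) 28 57 85mm',proj(f,[O+AX*d/1e3 for d in(16,28,57,85)]).round(1).tolist())
```

```text
s axis pts 16(skirt bottom) 28 57 85mm [[335.4, 221.7], [337.5, 218.6], [342.6, 211.0], [347.6, 203.5]]
t axis pts 16(skirt bottom) 28 57 85mm [[239.5, 252.6], [238.1, 255.0], [234.8, 260.9], [231.3, 266.9]]
```

View pics/m5.png

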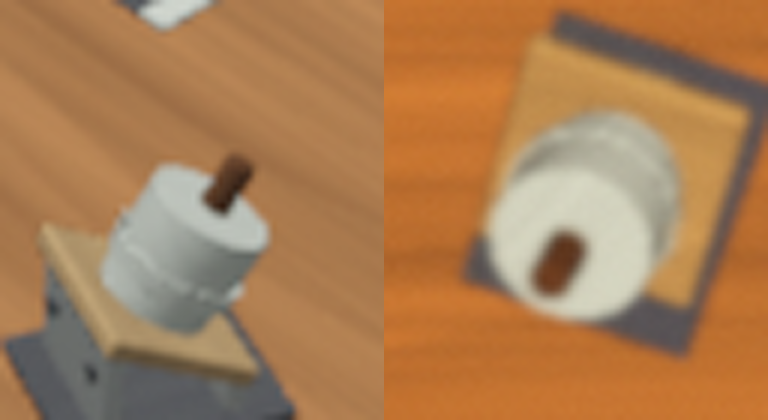

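The scene view shows the lid square on the tin, knob top near (348,197), with no black seal visible. The top view shows the knob top near (229,268), about where predicted. From 19 to 34 N it yielded only 0.1 mm, so it is home. I'll hand the job in.

```bash
python3 -c "
from h import *
print(ticket.finish_job())"
```

```text
the job is handed in; nothing more can be done
None
```

The dish is flat on the tin's floor, released, and the lid is pressed home against the tin's rim (hard stop under 34–40 N); I kept clear of the bystanders and handed the job in at about 28 s, with no verdict returned.

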